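# Move the clip-on cover to the packed lunch tin

### The job

The clip-on cover sits on the empty lunch tin, but lunch is packed in the open one beside it. Gently squeeze the cover's two side tabs together to free its catches, lift it off, and fit it to the open tin so that it lies flush on the rim with both tabs sprung back out and caught under it. Do not force the plastic, and leave the dish, jar and silicone lid where they are.

Things in the scene. Friction and masses are not known exactly. Their poses are not given: they have to be found in the camera images.
- cover_mid (a point): White plastic clip-on cover, about 0.13 kg: a plate 96 (x) x 74 (y) x 4 mm with two upright tabs facing each other across its middle. This point: on its centre line, 18 mm above the plate's underside, half-way up the tabs. z up, x along the plate's long side, y from tab to tab. Works either way round. Squeeze the tabs towards each other along y; each cracks above 60 N.
- tab_l_pad (a point): Centre of the outer face of the +y tab, 28 mm from the cover's centre line at rest. Above the plate the tab is 26 mm wide (x), 5 mm thick (y), 28 mm high, from 4 to 32 mm over the plate's underside. The outer faces of the two tabs are 56 mm apart at rest, 43 mm when both are fully squeezed.
- tab_r_pad (a point): The same for the -y tab.
- tab_l (a joint): Inward travel of the +y tab, m: 0 sprung fully out, 0.0065 at its stop. Its spring pushes out with 3 N at rest and 8 N at the stop. On a tin its hook clears the rim beyond 0.003 to 0.0045.
- tab_r (a joint): The same for the -y tab.
- cover_under (a point): Centre of the underside of the cover's plate. Each tab ends below the plate in a square hook, 5.5 to 16 mm under this, pointing outwards to y = +-33 mm at rest; being square, both must be held in to put the cover on as well as to take it off. Four tapered feet (10 mm thick, 18 mm long, tapering over the last 8 mm to 3 mm tips; x = +-33, y = +-23.5 mm) guide the plate into a tin's mouth.
- tin_a: Empty steel lunch tin wearing the cover at the start; 104 (x) x 80 (y) mm, 55 mm high with its grey plastic rim; fixed. Origin: centre of its underside, z up, x along its long side. Pulling or pushing the cover against this tin with more than 40 N breaks it.
- tin_b: Open tin with two wrapped bars low inside; fixed; size, origin and axes as the other. Its push-on rim's top is nominally 55 mm above the origin but really stands anywhere from 10 mm lower to 10 mm higher: not in the reading, it must be felt. It does not give under load and cracks if the cover presses on it with over 20 N.
- mouth_b (a point): Nominal centre of the open tin's mouth, 55 mm above its underside (true height up to 10 mm off). The grey rim is a flat frame 4 mm thick, mouth 80 mm (x) by 60 mm (y). The cover's plate rests on the frame; hooks catch, with 1.5 mm play, under the mouth's long edges (y = +-30 mm). The feet have 2 mm play in x and 1.5 mm in y to each side.
- stack: Three stacked smoky clear plastic boxes, fixed, 290 (x) x 440 (y) mm; origin: centre of the underside. The top box's floor is 94 mm and its open upper edge 130 mm above it. Both tins stand on that floor.
- dish: White ceramic sauce dish, 72 mm across, 30 mm high, loose in the top box; origin under its centre; leave alone.
- jar: Small glass jar with twist cap, 48 mm across, 54 mm high, loose in the top box; origin under its centre; leave alone.
- silicone_lid: Flat round silicone lid with a small knob, 72 mm across, 14 mm high, loose in the top box; origin under its centre; leave alone.

How it is judged (in metres and radians):
On the way, in this order (a step that is already met when the one before it is completed fails the run):
1. both tabs are squeezed in while the cover is still on the empty tin (value of joint each of tab_l, tab_r above 0.0035 m and z of cover_mid in the frame of tin_a below 0.077 m and horizontal distance between cover_mid and tin_a below 0.01 m), for 0.1 s.
2. the cover is lifted clear of the empty tin (z of cover_mid in the frame of tin_a above 0.098 m), for 0.2 s.
At the end, for the whole second after the job is handed in: The cover is down on the rim of the tin that was open (plate centre within 37.5 mm of the middle of each long rim bar, collar_b_c0 and _c2: so only with both hooks below them), centred within 6 mm, level within 0.06 rad, lined up within 0.12 rad, both tabs under 2 mm of travel, at rest (distance between cover_under and collar_b_c0 below 0.0375 m and distance between cover_under and collar_b_c2 below 0.0375 m and horizontal distance between cover_mid and tin_b below 0.006 m and angle between cover_mid's own z axis and vertical below 0.06 rad and angle between the x axis of cover_mid and the x axis of tin_b, either way round below 0.12 rad and value of joint each of tab_l, tab_r below 0.002 m and linear speed of cover below 0.02 m/s); the robot touches nothing.
It fails at once if a tab is squeezed with more than 60 N (contact force between the fingers and tab_l_c0 above 60 N or contact force between the fingers and tab_r_c0 above 60 N).
It fails at once if the cover is pulled or pressed against the empty tin with more than 40 N, or against the open tin with more than 20 N (contact force between cover and tin_a above 40 N or contact force between cover and tin_b above 20 N).
It fails at once if the sauce dish, jar or silicone lid is moved more than 20 mm or tipped (distance of any of dish, jar, silicone_lid from where it was at the start of the episode above 0.02 m or angle between any of dish, jar, silicone_lid's own z axis and vertical above 0.4 rad).
It also fails if it takes over 45 s, if anything falls off the work surface, if the arm or the gripper's body presses on something with over 40 N, if the wrist force passes 120 N, or if a joint passes its speed limit or range.

### The arm

A 6-joint arm with a two-finger parallel gripper is mounted at the origin on the work surface. World frame = base frame: x ahead of the robot, y to its left, z up, the work surface at z = 0. Lengths are in mm, angles in rad, forces in N, time in s.
With the tool pointing down it reaches from about 400 to 925 mm from the base axis. Payload 12.5 kg.
Tool frame: the origin (TCP) lies midway between the tips of the shut fingers; the grasp point (between the pads) lies 19 mm behind it (env.tcp_to_grasp is the distance from the TCP to the grasp point, in mm); z points along the fingers, y is the line along which they close (so a half turn about z gives the same grasp; the last joint's range is limited). The gripper opens to 95 mm and grips with 3 to 60 N. Pads are 20 mm wide; open, the fingers measure 119 mm over their backs; the gripper's body (75 mm by 180 mm) begins 59 mm behind the grasp point.
Start: joints at [1.162, 0.491, 1.559, -0, 1.092, -0.106], TCP at [186.355, 596.591, 190.261] pointing down, gripper open.
Joint ranges: [-3.1, 3.1], [-0.84, 2.19], [0.05, 2.79], [-1.13, 4.28], [0.06, 2.93], [-2.69, 2.69]. Speed limits (rad/s): [2.22, 2.22, 2.79, 3.14, 3.14, 3.14].

### API

Orientations are given as [roll, pitch, yaw] about the fixed x, y, z axes, in that order (R = Rz(yaw) Ry(pitch) Rx(roll)).
In Python, from cell import env gives the robot as it stands. The module is installed in compiled form; this text tells all that it offers.
- The arm moves only by the tool step_arm, never from a script. Its argument "plan" is a list that holds one entry, the list of rows, each a list of 5 numbers: the shift along the tool's x, y, z in mm, then the turn about the tool's z in degrees, then the opening, from -1 (shut) to 1 (fully open). A call has 1 to 8 rows; each row is the pose to reach, as a shift and turn from the pose commanded when the call began, along the tool's axes at that moment; what a row does not reach only later rows make up. A row lasts 1/12 s, in which the tool goes at most 41.7 mm and 7.16 degrees, less where a joint would pass 70% of its speed; a pose out of reach is approached as far as the arm can. A call with a gripper value outside its range is refused whole. The fingers move at their own pace and stop on an object; the grip force is fixed at half the most. Time passes only in rows, so rows that repeat a pose let the fingers close. It gives the time, the measured TCP pose, the force, the opening and the grip force at its end, in the units of the state.
- env.state(): the state, without advancing time (a new reading comes with each control period).
- env.read_camera(name): name is "scene" or "top"; returns the picture (400x640x3 uint8, blue, green, red); there is no depth.
- env.get_calibration(name): a dict with "K" (3x3 intrinsics, pixels), "extrinsics" (4x4, takes a point from world to camera coordinates). Camera axes: x right, y up, looking along -z (the intrinsics and any distortion apply to the point x, -y, -z); pixel columns grow to the right and rows downward; lengths in mm; the calibration is good to about 2 mm. A picture is of the moment at which its call begins. get_calibration takes no time and is no camera call.
- env.job_done(): hands the job in; it is judged then, once.
The state is a dict: "t": time; "joints": joint angles; "qvel": joint speeds; "tau": joint torques, N m; "eef_pos": TCP position; "tcp_rot": TCP orientation; "ft_force": force on the tool from outside, world axes, zero at the start; "moment": the same for the moment, N m; "opening": opening from 0.0 (shut) to 1.0 (fully open); "grip_force": force on a finger pad.
Only numpy, scipy, OpenCV 4.12 (cv2) and the standard library are available. Lean on these libraries where they do the work, as an engineer would, in place of code of your own. Each camera call takes 0.05 s, during which the arm holds its last target. There are 200 camera calls.

## Working session

There is one attempt and no reset: what is moved stays moved. The work goes in short steps, Python scripts to look and compute and a tool call to move; the robot and the scene stay as the last step left them, time stands still between calls to the robot, and variables do not carry over. Pictures are saved under pics/ and viewed, at most 10 in all, crops included, and the job is handed in when it is done.

Besides the shell and the picture viewer there is one more tool, called after ">>>" by a JSON object that holds its "name" and its "arguments", one argument or row to a line. step_arm: Moves the arm, as the interface text tells. Its arguments: {"type":"object","properties":{"plan":{"type":"array"}},"required":["plan"]}

```bash
mkdir -p pics
python3 - <<'E'
from cell import env
import cv2,numpy as np
for n in("scene","top"):
    cv2.imwrite(f"pics/{n}0.png",env.read_camera(n)); c=env.get_calibration(n); print(n,np.round(c["K"],1).tolist(),np.round(c["extrinsics"],4).tolist())
s=env.state();print({k:np.round(v,3).tolist() for k,v in s.items()})
E
```

```text
scene [[497.9, 0.0, 312.5], [0.0, 497.9, 202.0], [0.0, 0.0, 1.0]] [[0.5001, 0.866, 0.0015, -348.0989], [-0.6585, 0.3792, 0.6501, 323.4302], [0.5624, -0.326, 0.7599, -1437.7435], [0.0, 0.0, 0.0, 1.0]]
top [[505.3, 0.0, 320.5], [0.0, 505.3, 198.9], [0.0, 0.0, 1.0]] [[0.025, -0.9992, 0.0314, 11.7908], [0.9968, 0.0273, 0.0751, -617.2511], [-0.0759, 0.0295, 0.9967, -1090.5609], [0.0, 0.0, 0.0, 1.0]]
{'t': 0.1, 'joints': [1.162, 0.491, 1.559, -0.0, 1.092, -0.106], 'qvel': [-0.001, -0.002, -0.003, 0.001, 0.002, -0.001], 'tau': [0.002, -61.362, -25.861, 0.069, 0.047, -0.0], 'eef_pos': [186.266, 596.334, 189.734], 'tcp_rot': [-3.141, -0.0, 2.839], 'ft_force': [0.272, 0.183, -0.13], 'moment': [-0.006, -0.031, 0.008], 'grip_force': 0.0, 'opening': 1.003}
```

View pics/scene0.png

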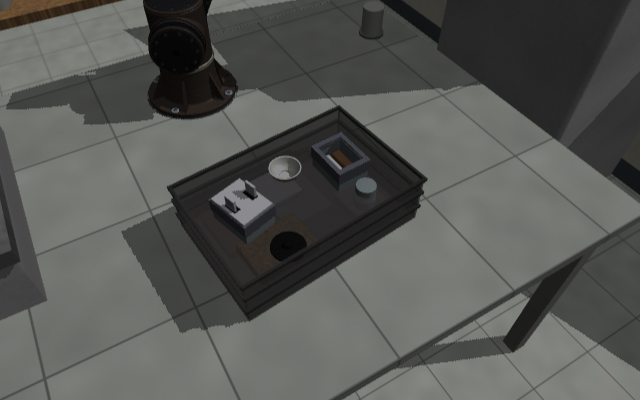

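View pics/top0.png

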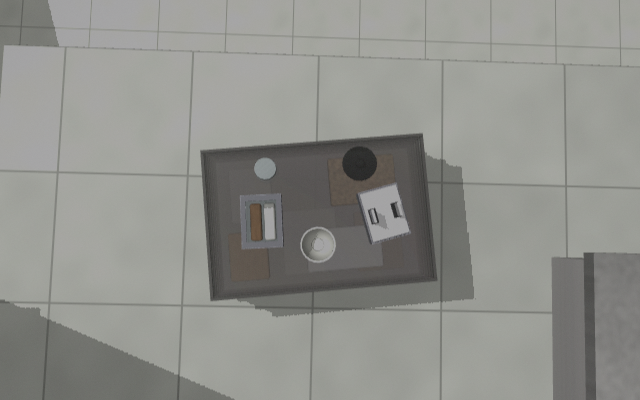

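The top view shows the cover at about (384,213), turned, with the open tin at (262,221). The silicone lid is at (360,163), the dish at (318,245) and the jar at (265,168).

```bash
cat > h.py <<'E'
from cell import env
import cv2,numpy as np
def cal(n):
    c=env.get_calibration(n); return np.array(c["K"]),np.array(c["extrinsics"])
def ray(n,p):
    K,E=cal(n); R,t=E[:3,:3],E[:3,3]
    d=np.linalg.inv(K)@np.array([p[0],p[1],1.]); d=R.T@(d*[1,-1,-1]); return -R.T@t,d
def plane(n,p,z):
    o,d=ray(n,p); return o+d*(z-o[2])/d[2]
def proj(n,P):
    K,E=cal(n); q=(E[:3,:3]@np.asarray(P,float)+E[:3,3])*[1,-1,-1]; q=K@q; return q[:2]/q[2]
def rect(n,mask,z):
    cs=max(cv2.findContours(mask,cv2.RETR_EXTERNAL,cv2.CHAIN_APPROX_NONE)[0],key=cv2.contourArea)
    W=np.array([plane(n,p,z)[:2] for p in cs[:,0,:]],np.float32)
    return cv2.minAreaRect(W),cs
E
python3 - <<'E'
from h import *
im=cv2.imread("pics/top0.png"); hsv=cv2.cvtColor(im,cv2.COLOR_BGR2HSV)
print("cam",ray("top",(0,0))[0].round())
print("cover px",hsv[200,380],hsv[225,385],hsv[190,390],"rim",hsv[199,262],hsv[244,262],hsv[220,243],hsv[220,280],"floor",hsv[180,240],hsv[180,300],hsv[260,280])
def m(x0,x1,y0,y1,lo,hi):
    k=cv2.inRange(hsv,lo,hi); o=np.zeros_like(k); o[y0:y1,x0:x1]=k[y0:y1,x0:x1]; return o
mc=m(345,425,170,255,(0,0,120),(180,60,255))
mc=cv2.morphologyEx(mc,cv2.MORPH_CLOSE,np.ones((3,3)))
r,c=rect("top",mc,153); print("cover",r,cv2.boundingRect(c))
mb=m(225,295,180,260,(100,20,80),(130,255,255))
r,c=rect("top",mb,149); print("tin",r,cv2.boundingRect(c))
v=np.hstack([cv2.resize(im[140:290,200:440],None,fx=3,fy=3,interpolation=0)])
o=im.copy(); o[mc>0]=(0,0,255); o[mb>0]=(0,255,0)
cv2.imwrite("pics/m1.png",cv2.resize(o[140:290,200:440],None,fx=3.3,fy=3.3,interpolation=0))
E
```

```text
cam [ 532.   61. 1133.]
cover px [150   2 164] [150   2 134] [150   2 163] rim [115  13 116] [120  11 115] [111  15 116] [124  16 115] floor [20  8 94] [173  12  88] [18 14 90]
cover ((583.1055908203125, -92.43150329589844), (100.1113052368164, 77.41845703125), 17.111957550048828) (358, 184, 53, 60)Traceback (most recent call last):
  File "<stdin>", line 11, in <module>
  File "h.py", line 13, in rect
    cs=max(cv2.findContours(mask,cv2.RETR_EXTERNAL,cv2.CHAIN_APPROX_NONE)[0],key=cv2.contourArea)
ValueError: max() iterable argument is empty
```

Run:
```python
from h import *
im=cv2.imread("pics/top0.png"); hsv=cv2.cvtColor(im,cv2.COLOR_BGR2HSV)
k=cv2.inRange(hsv,(100,6,103),(140,40,135)); mb=np.zeros_like(k); mb[185:257,230:292]=k[185:257,230:292]
mb=cv2.morphologyEx(mb,cv2.MORPH_OPEN,np.ones((2,2)))
r,c=rect("top",mb,149); print("tin",r,cv2.boundingRect(c))
o=im.copy(); o[mb>0]=(0,255,0)
for z in(139,149,159): print(z,plane("top",(262,221),z))
a=cv2.resize(o[180:260,225:295],None,fx=5,fy=5,interpolation=0)
b=cv2.resize(cv2.imread("pics/scene0.png")[120:195,300:380],None,fx=5,fy=5,interpolation=0)
h=max(a.shape[0],b.shape[0]); f=lambda x:np.vstack([x,np.zeros((h-x.shape[0],x.shape[1],3),np.uint8)])
cv2.imwrite("pics/m2.png",np.hstack([f(a),f(b)]))
```

```text
tin ((559.9340209960938, 144.45333862304688), (103.60287475585938, 79.53748321533203), 4.464676380157471) (241, 195, 43, 55)
139 [561.38227172 145.04637588 139.        ]
149 [561.08893144 144.19833128 149.        ]
159 [560.79559117 143.35028669 159.        ]
```

View pics/m2.png

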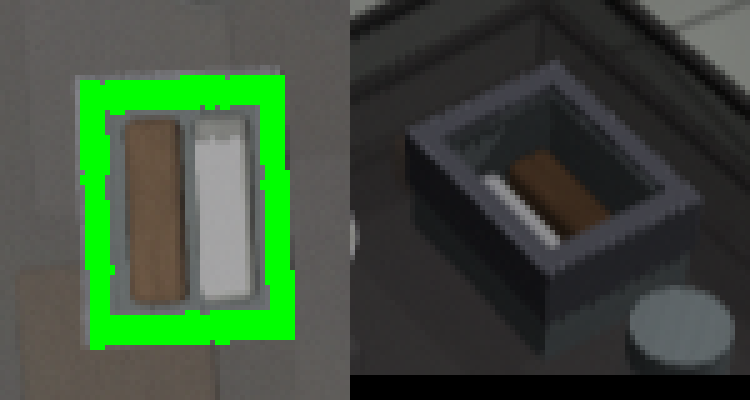

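The overlay sits on the open tin's rim: centre near (560,144), 103.6 x 79.5 mm, which matches the stated 104 x 80. The scene crop gives rim corners near (341,132), (312,146), (371,160) and (341,175). Next I move above the cover.

>>> {"name": "step_arm", "arguments": {
  "plan": [
    [[-584,-540,-30,-34.4,1],[-584,-540,-30,-34.4,1],[-584,-540,-30,-34.4,1],[-584,-540,-30,-34.4,1],[-584,-540,-30,-34.4,1],[-584,-540,-30,-34.4,1],[-584,-540,-30,-34.4,1],[-584,-540,-30,-34.4,1]]
  ]
}}

```text
t: 0.77
eef_pos: [349.6, 311.8, 202.6]
tcp_rot: [3.142, -0.0, -2.844]
ft_force: [1.8, -0.5, 0.4]
opening: 0.999
grip_force: 0.0
```

```bash
cat > d.py <<'E'
import sys
from h import *
from scipy.spatial.transform import Rotation as Ro
x,y,z,yaw=map(float,sys.argv[1:5]); s=env.state()
R=Ro.from_euler("xyz",s["tcp_rot"]); a=np.degrees(s["tcp_rot"][2])
print("t",s["t"],"pos",np.round(s["eef_pos"],2),"rot",np.degrees(s["tcp_rot"]).round(2),"F",np.round(s["ft_force"],2),"q",np.round(s["joints"],2),"op",s["opening"])
print("shift",R.inv().apply(np.array([x,y,z])-s["eef_pos"]).round(1),"turn",round(-((yaw-a+180)%360-180),2))
E
python3 d.py 583 -92.4 220 197.1
```

```text
t 0.7667 pos [349.63 311.8  202.58] rot [ 1.8000e+02 -1.0000e-02 -1.6292e+02] F [ 1.85 -0.48  0.4 ] q [ 0.59  0.25  1.91  0.    0.98 -1.28] op 0.9994184339925755
shift [-104.4 -454.9  -17.4] turn -0.02
```

>>> {"name": "step_arm", "arguments": {
  "plan": [
    [[-103,-447,-17,0,1],[-103,-447,-17,0,1],[-103,-447,-17,0,1],[-103,-447,-17,0,1],[-103,-447,-17,0,1],[-103,-447,-17,0,1],[-103,-447,-17,0,1],[-103,-447,-17,0,1]]
  ]
}}

```text
t: 1.43
eef_pos: [516.4, 23.2, 214.9]
tcp_rot: [3.141, -0.0, -2.844]
ft_force: [1.5, 0.2, -0.3]
opening: 0.997
grip_force: 0.0
```

```bash
python3 d.py 583 -92.4 220 197.1
```

```text
t 1.4333 pos [516.44  23.16 214.88] rot [ 1.7999e+02 -1.0000e-02 -1.6296e+02] F [ 1.48  0.17 -0.25] q [-0.08  0.31  1.79  0.    1.04 -1.95] op 0.9971877997015929
shift [ -29.8 -130.    -5.2] turn -0.06
```

>>> {"name": "step_arm", "arguments": {
  "plan": [
    [[-27,-115,-5,0,1],[-27,-115,-5,0,1],[-27,-115,-5,0,1],[-27,-115,-5,0,1],[-27,-115,-5,0,1],[-27,-115,-5,0,1],[-27,-115,-5,0,1],[-27,-115,-5,0,1]]
  ]
}}

```text
t: 2.1
eef_pos: [575.1, -75.7, 220.1]
tcp_rot: [3.141, 0.0, -2.843]
ft_force: [-0.1, 0.0, 0.3]
opening: 1.0
grip_force: 0.0
```

```bash
python3 d.py 583 -92.4 220 197.1
python3 - <<'E'
from h import *
im=env.read_camera("scene"); cv2.imwrite("pics/s1.png",im)
P=[proj("scene",(583,-92.4,z)).round(0) for z in(153,181)]; print(P)
cv2.imwrite("pics/s1c.png",cv2.resize(im[120:260,170:310],None,fx=4,fy=4,interpolation=cv2.INTER_CUBIC))
E
```

```text
t 2.1 pos [575.08 -75.66 220.08] rot [ 1.7999e+02  1.0000e-02 -1.6287e+02] F [-0.08  0.03  0.26] q [-0.24  0.4   1.63  0.    1.11 -2.11] op 0.9996894560642647
shift [ -2.6 -18.3   0.1] turn 0.03
[array([242., 200.]), array([240., 190.])]
```

View pics/s1c.png

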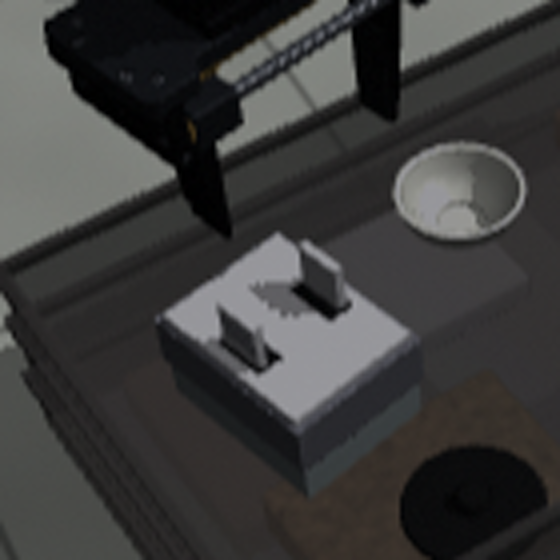

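The fingers hang above and beside the cover at about (242,202), and its two tabs are upright and clear. I compare the two views before the descent.

Run:
```python
from h import *
im=cv2.imread("pics/scene0.png"); hsv=cv2.cvtColor(im,cv2.COLOR_BGR2HSV)
quads={"cover":([(240,178.75),(275,205),(244.5,226.25),(209.5,200)],153),"tin":([(341.2,132.4),(370.6,160),(340.6,175.4),(311.6,146.4)],149)}
for n,(q,z0) in quads.items():
  for z in (z0-10,z0,z0+10):
    W=np.array([plane("scene",p,z)[:2] for p in q],np.float32); r=cv2.minAreaRect(W); print(n,z,np.round(W.mean(0),1),r)
```

```text
cover 143 [579.6 -91.7] ((580.726806640625, -92.29426574707031), (102.89363861083984, 78.92376708984375), 16.895524978637695)
cover 153 [588.  -94.4] ((589.0390625, -94.96621704101562), (101.50277709960938, 77.85688781738281), 16.895519256591797)
cover 163 [596.3 -97.1] ((597.3513793945312, -97.6382064819336), (100.11186981201172, 76.79002380371094), 16.8955135345459)
tin 139 [555.9 151. ] ((555.9278564453125, 151.1890106201172), (105.50096893310547, 80.24500274658203), 4.570468902587891)
tin 149 [564.5 145. ] ((564.5287475585938, 145.25772094726562), (104.08248138427734, 79.16609191894531), 4.570470333099365)
tin 159 [573.1 139.1] ((573.1298828125, 139.32644653320312), (102.66402435302734, 78.08718872070312), 4.570467472076416)
```

>>> {"name": "step_arm", "arguments": {
  "plan": [
    [[-2.6,-18.3,20,0,1],[-2.6,-18.3,20,0,1],[-2.6,-18.3,20,0,1],[-2.6,-18.3,20,0,1],[-2.6,-18.3,20,0,1],[-2.6,-18.3,20,0,1]]
  ]
}}

```text
t: 2.65
eef_pos: [583.4, -93.0, 200.6]
tcp_rot: [-3.141, 0.001, -2.844]
ft_force: [-0.3, 0.7, 0.1]
opening: 0.999
grip_force: 0.0
```

>>> {"name": "step_arm", "arguments": {
  "plan": [
    [[-1.7,-1,15,0,1],[-1.7,-1,30,0,0.8],[-1.7,-1,40,0,0.6],[-1.7,-1,43,0,0.5],[-1.7,-1,43,0,0.4],[-1.7,-1,43,0,0.3],[-1.7,-1,43,0,0.25],[-1.7,-1,43,0,0.25]]
  ]
}}

```text
t: 3.32
eef_pos: [585.5, -94.0, 157.6]
tcp_rot: [-3.141, 0.001, -2.844]
ft_force: [0.3, -0.3, -0.4]
opening: 0.634
grip_force: 0.0
```

```bash
python3 d.py 585 -93 157 197.1
python3 - <<'E'
from h import *
im=env.read_camera("scene"); t=env.read_camera("top")
a=cv2.resize(im[150:240,190:290],(500,450),interpolation=cv2.INTER_CUBIC)
cv2.imwrite("pics/s2c.png",a); print(env.state()["grip_force"])
E
```

```text
t 3.3167 pos [585.54 -94.03 157.63] rot [-1.7997e+02  6.0000e-02 -1.6295e+02] F [ 0.27 -0.27 -0.41] q [-0.27  0.48  1.68  0.    0.98 -2.14] op 0.6340060874490776
shift [0.2 1.1 0.6] turn -0.05
0.0
```

View pics/s2c.png

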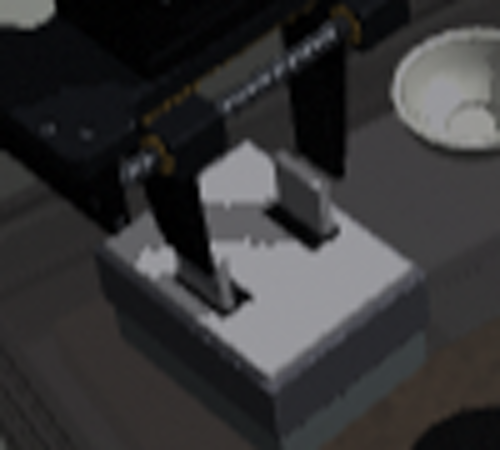

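Run:
```python
from h import *
s=env.state(); T=np.array(s["eef_pos"]); a=np.radians(17.05); X=np.array([np.cos(a),np.sin(a),0]);Y=np.array([-X[1],X[0],0])
f=lambda P:((proj("scene",P)-[190,150])*5).round(0).tolist()
g=s["opening"]*95/2
for sg in(1,-1):
  print("finger",sg,[f(T+sg*g*Y+x*X) for x in(-10,10)])
  print("tab top outer",sg,[f(T*[1,1,0]+[0,0,181]+sg*28*Y+x*X) for x in(-13,13)], "inner",[f(T*[1,1,0]+[0,0,181]+sg*23*Y+x*X) for x in(-13,13)])
print("plate corners",[f(T*[1,1,0]+[0,0,153]+x*X+y*Y) for x,y in((-48,37),(48,37),(48,-37),(-48,-37))])
```

```text
finger 1 [[297.0, 193.0], [332.0, 219.0]]
tab top outer 1 [[283.0, 150.0], [329.0, 184.0]] inner [[273.0, 157.0], [319.0, 191.0]]
finger -1 [[182.0, 278.0], [216.0, 305.0]]
tab top outer -1 [[172.0, 230.0], [218.0, 266.0]] inner [[182.0, 223.0], [228.0, 259.0]]
plate corners [[248.0, 142.0], [414.0, 267.0], [271.0, 378.0], [105.0, 244.0]]
```

Run:
```python
from h import *
T=np.array([575.08,-75.66,220.1]); a=np.radians(17.05); X=np.array([np.cos(a),np.sin(a),0]);Y=np.array([-X[1],X[0],0])
f=lambda P:((proj("scene",P)-[170,120])*4).round(0).tolist()
for sg in(1,-1): print(sg,[f(T+sg*w*Y+x*X) for w in (47.5,59.5) for x in(-10,10)],"19 up",[f(T+sg*47.5*Y+x*X+[0,0,19]) for x in(-10,10)])
```

```text
1 [[359.0, 138.0], [388.0, 158.0], [377.0, 125.0], [406.0, 145.0]] 19 up [[356.0, 108.0], [385.0, 129.0]]
-1 [[206.0, 244.0], [235.0, 267.0], [185.0, 259.0], [214.0, 281.0]] 19 up [[200.0, 215.0], [229.0, 238.0]]
```

The plate corners match the prediction. The drawn finger tips look about 20 mm higher than the TCP, so I go 3 mm lower and feel for the tabs gently.

>>> {"name": "step_arm", "arguments": {
  "plan": [
    [[0,0,2,0,0.25],[0,0,3,0,0.2],[0,0,3,0,0.17],[0,0,3,0,0.15],[0,0,3,0,0.13],[0,0,3,0,0.13],[0,0,3,0,0.13]]
  ]
}}

```text
t: 4.0
eef_pos: [585.2, -94.0, 153.8]
tcp_rot: [3.141, -0.0, -2.844]
ft_force: [0.3, -0.2, -1.3]
opening: 0.566
grip_force: 4.0
```

```bash
python3 d.py 585 -93 157 197.1;  python3 -c "
from h import *
s=env.state();Y=np.array([-.293,.956,0]);print('Fy',Y@s['ft_force'],'Fx',s['ft_force']@np.array([.956,.293,0]),s['grip_force'],s['opening']*95)"
```

```text
t 4.0 pos [585.2  -93.95 153.84] rot [ 179.99   -0.   -162.95] F [ 0.27 -0.21 -1.33] q [-0.27  0.48  1.68  0.    0.98 -2.14] op 0.5662359389745631
shift [-0.1  1.  -3.2] turn -0.05
Fy -0.274369557040835 Fx 0.19567565384441082 3.966520205140114 53.7924142025835
```

Both tabs touch, with 4 N of grip and balanced sideways force. I squeeze on in stages.

>>> {"name": "step_arm", "arguments": {
  "plan": [
    [[0,0,0,0,0.1],[0,0,0,0,0.07],[0,0,0,0,0.04],[0,0,0,0,0.01],[0,0,0,0,-0.02],[0,0,0,0,-0.02],[0,0,0,0,-0.02]]
  ]
}}

```text
t: 4.58
eef_pos: [585.3, -94.0, 153.9]
tcp_rot: [3.142, 0.0, -2.844]
ft_force: [-0.5, 0.7, -1.2]
opening: 0.49
grip_force: 6.7
```

```bash
cat > f.py <<'E'
from h import *
s=env.state();Y=np.array([-.293,.956,0]);print('t',s['t'],s['eef_pos'].round(2) if hasattr(s['eef_pos'],'round') else s['eef_pos'],'Fy',round(Y@s['ft_force'],2),'Fx',round(np.dot(s['ft_force'],[.956,.293,0]),2),'Fz',round(s['ft_force'][2],2),'grip',s['grip_force'],'gap',s['opening']*95,'M',np.round(s['moment'],2))
E
python3 f.py
```

```text
t 4.5833 [585.25 -93.97 153.9 ] Fy 0.78 Fx -0.31 Fz -1.22 grip 6.72833539545536 gap 46.555220666447795 M [ 0.03  0.02 -0.03]
```

>>> {"name": "step_arm", "arguments": {
  "plan": [
    [[0,0,0,0,-0.05],[0,0,0,0,-0.08],[0,0,0,0,-0.1],[0,0,0,0,-0.12],[0,0,0,0,-0.15],[0,0,0,0,-0.15]]
  ]
}}

```text
t: 5.08
eef_pos: [585.3, -94.0, 154.2]
tcp_rot: [-3.142, 0.0, -2.844]
ft_force: [-0.7, -0.4, 1.9]
opening: 0.431
grip_force: 30.0
```

```bash
python3 f.py
```

```text
t 5.0833 [585.34 -93.97 154.18] Fy -0.18 Fx -0.8 Fz 1.86 grip 30.002925395965576 gap 40.948739513986155 M [ 0.14  0.13 -0.03]
```

>>> {"name": "step_arm", "arguments": {
  "plan": [
    [[0,0,-1,0,-0.15],[0,0,-2,0,-0.15],[0,0,-3,0,-0.15],[0,0,-4,0,-0.15],[0,0,-4,0,-0.15]]
  ]
}}

```text
t: 5.5
eef_pos: [585.3, -94.0, 158.1]
tcp_rot: [-3.142, 0.0, -2.844]
ft_force: [0.0, 0.4, -1.0]
opening: 0.431
grip_force: 30.0
```

```bash
python3 f.py
```

```text
t 5.5 [585.3  -94.   158.07] Fy 0.39 Fx 0.16 Fz -0.98 grip 29.981715381145477 gap 40.89971916051813 M [0.09 0.03 0.04]
```

The cover came up with only its own weight on the wrist. I lift it clear.

>>> {"name": "step_arm", "arguments": {
  "plan": [
    [[0,0,-8,0,-0.15],[0,0,-18,0,-0.15],[0,0,-32,0,-0.15],[0,0,-48,0,-0.15],[0,0,-62,0,-0.15],[0,0,-70,0,-0.15],[0,0,-70,0,-0.15],[0,0,-70,0,-0.15]]
  ]
}}

```text
t: 6.17
eef_pos: [585.2, -94.0, 228.2]
tcp_rot: [-3.141, 0.001, -2.844]
ft_force: [0.2, -0.3, -0.4]
opening: 0.43
grip_force: 30.0
```

```bash
python3 f.py
python3 - <<'E'
from h import *
im=env.read_camera("scene"); t=env.read_camera("top"); cv2.imwrite("pics/s3.png",im); cv2.imwrite("pics/t3.png",t)
a=cv2.resize(im[110:230,180:300],(480,480),interpolation=cv2.INTER_CUBIC)
cv2.imwrite("pics/s3c.png",a)
E
python3 d.py 562 144.5 228 184.5
```

```text
t 6.1667 [585.21 -93.96 228.2 ] Fy -0.37 Fx 0.05 Fz -0.43 grip 29.981684982776642 gap 40.8725756879161 M [ 0.09 -0.02  0.02]
t 6.2667 pos [584.89 -93.87 227.23] rot [ 1.7996e+02 -5.0000e-02 -1.6295e+02] F [ 0.06 -0.2  -1.15] q [-0.27  0.41  1.59  0.    1.14 -2.14] op 0.42578332648671424
shift [-48.  234.6  -0.7] turn 12.55
```

View pics/s3c.png

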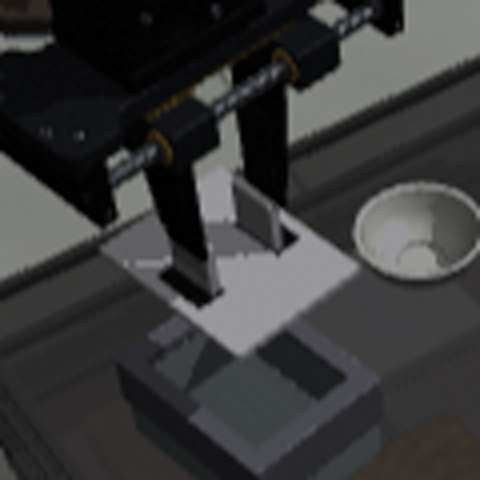

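The cover is held level and centred by both fingers, clear of tin_a. I carry it to the open tin.

>>> {"name": "step_arm", "arguments": {
  "plan": [
    [[-8,30,0,3,-0.15],[-15,65,0,6,-0.15],[-23,105,0,9,-0.15],[-31,145,0,12.5,-0.15],[-39,185,0,12.5,-0.15],[-45,215,0,12.5,-0.15],[-48,233.6,0,12.5,-0.15],[-48,233.6,0,12.5,-0.15]]
  ]
}}

```text
t: 6.93
eef_pos: [561.6, 146.8, 227.0]
tcp_rot: [3.141, -0.002, -3.059]
ft_force: [-0.9, -0.3, -1.5]
opening: 0.43
grip_force: 30.0
```

```bash
python3 d.py 562 143.5 192 184.5
```

```text
t 6.9333 pos [561.61 146.77 227.04] rot [ 1.7996e+02 -9.0000e-02 -1.7526e+02] F [-0.87 -0.34 -1.53] q [ 0.14  0.39  1.62  0.    1.13 -1.51] op 0.43006746064144336
shift [-0.2 -3.3 35. ] turn 0.24
```

>>> {"name": "step_arm", "arguments": {
  "plan": [
    [[0,0,10,0.2,-0.15],[0,0,20,0.2,-0.15],[0,0,30,0.2,-0.15],[0,0,35,0.2,-0.15],[0,0,35,0.2,-0.15],[0,0,35,0.2,-0.15]]
  ]
}}

```text
t: 7.43
eef_pos: [562.7, 142.8, 192.4]
tcp_rot: [-3.142, -0.001, -3.067]
ft_force: [0.1, 1.0, -1.2]
opening: 0.429
grip_force: 30.0
```

```bash
python3 d.py 562 143.5 188 184.5
python3 - <<'E'
from h import *
im=env.read_camera("scene"); t=env.read_camera("top"); cv2.imwrite("pics/s4.png",im); cv2.imwrite("pics/t4.png",t)
a=cv2.resize(im[100:200,285:395],(550,500),interpolation=cv2.INTER_CUBIC)
cv2.imwrite("pics/s4c.png",a)
E
```

```text
t 7.4333 pos [562.69 142.79 192.43] rot [-1.8000e+02 -5.0000e-02 -1.7571e+02] F [ 0.09  1.03 -1.2 ] q [ 0.13  0.43  1.67  0.    1.05 -1.51] op 0.42874619245580475
shift [0.6 0.8 4.4] turn -0.21
```

View pics/s4c.png

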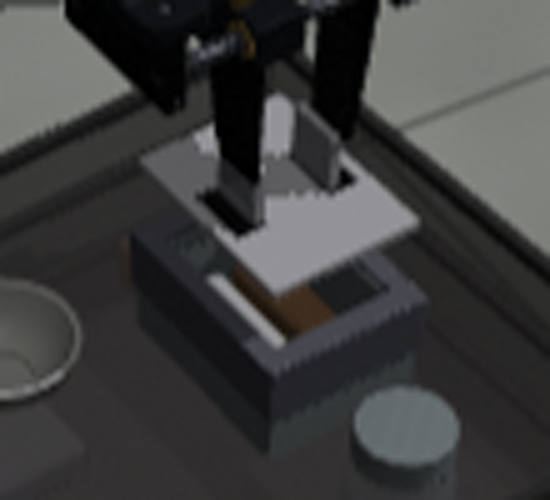

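The cover hangs over the tin. Crop corners are about (420,220), (275,292) and (140,160) for the plate, and (427,297), (275,375) and (130,230) for the rim.

Run:
```python
from h import *
pl=[(140,160),(275,292),(420,220)]; rm=[(130,230),(275,375),(427,297)]
f=lambda q,z:np.array([plane("scene",(285+x/5,100+y/5),z)[:2] for x,y in q])
P=f(pl,190.4)
print("plate mid of left/right",((P[0]+P[2])/2).round(1),"sides",np.linalg.norm(P[1]-P[0]),np.linalg.norm(P[2]-P[1]),"yaw",np.degrees(np.arctan2(*(P[1]-P[0])[::-1])))
for z in(143,149,155):
  R=f(rm,z); print(z,"rim",((R[0]+R[2])/2).round(1),"sides",np.linalg.norm(R[1]-R[0]),np.linalg.norm(R[2]-R[1]),"yaw",np.degrees(np.arctan2(*(R[1]-R[0])[::-1])))
im=cv2.imread("pics/t4.png"); hsv=cv2.cvtColor(im,cv2.COLOR_BGR2HSV)
print("corners top px", [proj("top",(562.7,142.8,191)).round(1)])
cv2.imwrite("pics/t4c.png",cv2.resize(im[170:270,215:305],None,fx=5.5,fy=5.5,interpolation=cv2.INTER_CUBIC))
```

```text
plate mid of left/right [562.1 144. ] sides 94.52755929682634 73.45771894182982 yaw 4.360254931978228
143 rim [557.7 148.4] sides 105.04586446161497 79.99192249485782 yaw 4.5806113777696655
149 rim [562.8 144.9] sides 104.19386801008694 79.34313127907961 yaw 4.580611377769666
155 rim [568.  141.3] sides 103.34187155855892 78.69434006330138 yaw 4.580611377769699
corners top px [array([260.9, 219.4])]
```

View pics/t4c.png

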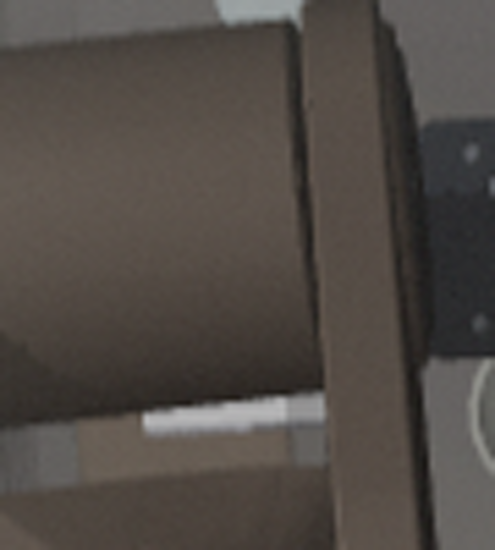

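The plate and the rim agree within about 1 mm in the scene view, while the arm blocks the top view. I correct 0.7 mm and go down, feeling for contact.

>>> {"name": "step_arm", "arguments": {
  "plan": [
    [[0,0.7,3,-0.2,-0.15],[0,0.7,6,-0.2,-0.15],[0,0.7,9,-0.2,-0.15],[0,0.7,10,-0.2,-0.15],[0,0.7,10,-0.2,-0.15]]
  ]
}}

```text
t: 7.95
eef_pos: [562.4, 144.2, 182.6]
tcp_rot: [3.142, -0.0, -3.062]
ft_force: [0.5, -0.8, -1.1]
opening: 0.43
grip_force: 30.0
```

>>> {"name": "step_arm", "arguments": {
  "plan": [
    [[0,0,0.7,0,-0.15],[0,0,1.4,0,-0.15],[0,0,2,0,-0.15],[0,0,2.6,0,-0.15],[0,0,3,0,-0.15],[0,0,3,0,-0.15]]
  ]
}}

```text
t: 8.45
eef_pos: [562.6, 144.1, 179.8]
tcp_rot: [3.142, -0.0, -3.062]
ft_force: [0.4, -0.6, -0.9]
opening: 0.434
grip_force: 30.0
```

>>> {"name": "step_arm", "arguments": {
  "plan": [
    [[0,0,0.7,0,-0.15],[0,0,1.4,0,-0.15],[0,0,2,0,-0.15],[0,0,2.6,0,-0.15],[0,0,3,0,-0.15],[0,0,3,0,-0.15]]
  ]
}}

```text
t: 8.95
eef_pos: [562.6, 144.1, 176.8]
tcp_rot: [3.142, -0.0, -3.062]
ft_force: [0.5, 0.8, -1.8]
opening: 0.434
grip_force: 30.0
```

```bash
python3 f.py; python3 d.py 562.9 143.5 176 184.5
```

```text
t 8.95 [562.57 144.14 176.83] Fy 0.6 Fx 0.69 Fz -1.76 grip 29.98205155134201 gap 41.209298755740114 M [0.09 0.04 0.05]
t 8.95 pos [562.57 144.14 176.83] rot [ 180.     -0.   -175.45] F [ 0.49  0.77 -1.76] q [ 0.14  0.44  1.69  0.    1.01 -1.51] op 0.4337820921656854
shift [-0.3 -0.7  0.8] turn 0.05
```

>>> {"name": "step_arm", "arguments": {
  "plan": [
    [[0,-0.3,0.7,0,-0.15],[0,-0.3,1.4,0,-0.15],[0,-0.3,2,0,-0.15],[0,-0.3,2.5,0,-0.15],[0,-0.3,2.5,0,-0.15]]
  ]
}}

```text
t: 9.37
eef_pos: [562.6, 143.8, 174.3]
tcp_rot: [3.142, -0.0, -3.062]
ft_force: [-0.5, -1.0, -2.1]
opening: 0.432
grip_force: 30.0
```

>>> {"name": "step_arm", "arguments": {
  "plan": [
    [[0,0,0.7,0,-0.15],[0,0,1.4,0,-0.15],[0,0,2,0,-0.15],[0,0,2,0,-0.15]]
  ]
}}

```text
t: 9.7
eef_pos: [562.5, 143.8, 172.3]
tcp_rot: [3.142, -0.0, -3.062]
ft_force: [-0.6, 1.0, -1.2]
opening: 0.431
grip_force: 30.0
```

```bash
python3 f.py
```

```text
t 9.7 [562.54 143.84 172.28] Fy 1.12 Fx -0.23 Fz -1.15 grip 29.982077479362488 gap 40.97083178290119 M [ 0.02 -0.03  0.02]
```

>>> {"name": "step_arm", "arguments": {
  "plan": [
    [[0,0,0.7,0,-0.15],[0,0,1.4,0,-0.15],[0,0,2,0,-0.15],[0,0,2,0,-0.15]]
  ]
}}

```text
t: 10.03
eef_pos: [562.6, 143.8, 170.3]
tcp_rot: [3.142, -0.0, -3.062]
ft_force: [-0.3, -0.3, -1.3]
opening: 0.425
grip_force: 30.0
```

>>> {"name": "step_arm", "arguments": {
  "plan": [
    [[0,0,0.7,0,-0.15],[0,0,1.4,0,-0.15],[0,0,2,0,-0.15],[0,0,2,0,-0.15]]
  ]
}}

```text
t: 10.37
eef_pos: [562.6, 143.8, 168.3]
tcp_rot: [3.142, -0.0, -3.062]
ft_force: [0.2, 0.2, -0.8]
opening: 0.426
grip_force: 30.0
```

```bash
python3 f.py
```

```text
t 10.3667 [562.56 143.81 168.28] Fy 0.14 Fx 0.3 Fz -0.84 grip 29.982190132141113 gap 40.4639111052768 M [ 0.01  0.04 -0.02]
```

>>> {"name": "step_arm", "arguments": {
  "plan": [
    [[0,0,0.6,0,-0.15],[0,0,1.2,0,-0.15],[0,0,1.8,0,-0.15],[0,0,1.8,0,-0.15]]
  ]
}}

```text
t: 10.7
eef_pos: [562.5, 143.8, 166.5]
tcp_rot: [3.142, -0.0, -3.062]
ft_force: [-0.5, 0.3, -1.1]
opening: 0.43
grip_force: 30.0
```

>>> {"name": "step_arm", "arguments": {
  "plan": [
    [[0,0,0.4,0,-0.15],[0,0,0.8,0,-0.15],[0,0,1.2,0,-0.15],[0,0,1.2,0,-0.15]]
  ]
}}

```text
t: 11.03
eef_pos: [562.6, 143.8, 165.4]
tcp_rot: [3.142, -0.0, -3.062]
ft_force: [-0.3, -0.1, -2.4]
opening: 0.429
grip_force: 30.0
```

>>> {"name": "step_arm", "arguments": {
  "plan": [
    [[0,0,0.4,0,-0.15],[0,0,0.8,0,-0.15],[0,0,1.2,0,-0.15],[0,0,1.2,0,-0.15]]
  ]
}}

```text
t: 11.37
eef_pos: [562.6, 143.8, 164.1]
tcp_rot: [3.142, -0.0, -3.062]
ft_force: [0.2, -0.8, -1.7]
opening: 0.428
grip_force: 30.0
```

>>> {"name": "step_arm", "arguments": {
  "plan": [
    [[0,0,0.4,0,-0.15],[0,0,0.8,0,-0.15],[0,0,1.2,0,-0.15],[0,0,1.2,0,-0.15]]
  ]
}}

```text
t: 11.7
eef_pos: [562.6, 143.8, 162.9]
tcp_rot: [3.142, -0.0, -3.062]
ft_force: [0.6, 0.1, -0.7]
opening: 0.424
grip_force: 30.0
```

>>> {"name": "step_arm", "arguments": {
  "plan": [
    [[0,0,0.4,0,-0.15],[0,0,0.8,0,-0.15],[0,0,1.2,0,-0.15],[0,0,1.2,0,-0.15]]
  ]
}}

```text
t: 12.03
eef_pos: [562.6, 143.9, 161.7]
tcp_rot: [3.142, -0.0, -3.062]
ft_force: [-0.1, 0.3, -1.4]
opening: 0.428
grip_force: 30.0
```

>>> {"name": "step_arm", "arguments": {
  "plan": [
    [[0,0,0.4,0,-0.15],[0,0,0.8,0,-0.15],[0,0,1.2,0,-0.15],[0,0,1.2,0,-0.15]]
  ]
}}

```text
t: 12.37
eef_pos: [562.6, 143.8, 160.5]
tcp_rot: [3.141, -0.0, -3.062]
ft_force: [-0.8, -0.4, -2.9]
opening: 0.43
grip_force: 30.0
```

>>> {"name": "step_arm", "arguments": {
  "plan": [
    [[0,0,0.4,0,-0.15],[0,0,0.8,0,-0.15],[0,0,1.2,0,-0.15],[0,0,1.2,0,-0.15]]
  ]
}}

```text
t: 12.7
eef_pos: [562.6, 143.8, 159.3]
tcp_rot: [3.142, -0.0, -3.062]
ft_force: [0.6, -0.4, -1.7]
opening: 0.43
grip_force: 30.0
```

>>> {"name": "step_arm", "arguments": {
  "plan": [
    [[0,0,0.4,0,-0.15],[0,0,0.8,0,-0.15],[0,0,1.2,0,-0.15],[0,0,1.2,0,-0.15]]
  ]
}}

```text
t: 13.03
eef_pos: [562.6, 143.9, 158.2]
tcp_rot: [3.142, -0.0, -3.062]
ft_force: [0.8, -0.9, -1.4]
opening: 0.428
grip_force: 30.0
```

>>> {"name": "step_arm", "arguments": {
  "plan": [
    [[0,0,0.4,0,-0.15],[0,0,0.8,0,-0.15],[0,0,1.2,0,-0.15],[0,0,1.2,0,-0.15]]
  ]
}}

```text
t: 13.37
eef_pos: [562.6, 143.8, 156.9]
tcp_rot: [3.142, -0.0, -3.062]
ft_force: [0.9, 0.5, -1.1]
opening: 0.425
grip_force: 30.0
```

>>> {"name": "step_arm", "arguments": {
  "plan": [
    [[0,0,0.4,0,-0.15],[0,0,0.8,0,-0.15],[0,0,1.2,0,-0.15],[0,0,1.2,0,-0.15]]
  ]
}}

```text
t: 13.7
eef_pos: [562.6, 143.8, 155.7]
tcp_rot: [3.142, -0.0, -3.062]
ft_force: [-0.2, 0.1, -2.5]
opening: 0.427
grip_force: 30.0
```

>>> {"name": "step_arm", "arguments": {
  "plan": [
    [[0,0,0.4,0,-0.15],[0,0,0.8,0,-0.15],[0,0,1.2,0,-0.15],[0,0,1.2,0,-0.15]]
  ]
}}

```text
t: 14.03
eef_pos: [562.6, 143.9, 154.6]
tcp_rot: [3.141, 0.0, -3.062]
ft_force: [-0.6, 0.3, -0.6]
opening: 0.427
grip_force: 30.0
```

>>> {"name": "step_arm", "arguments": {
  "plan": [
    [[0,0,0.4,0,-0.15],[0,0,0.8,0,-0.15],[0,0,1.2,0,-0.15],[0,0,1.2,0,-0.15]]
  ]
}}

```text
t: 14.37
eef_pos: [562.8, 143.9, 154.4]
tcp_rot: [3.142, 0.001, -3.062]
ft_force: [-3.1, -1.0, 8.3]
opening: 0.43
grip_force: 30.1
```

Contact at TCP z of about 154.3, with 8 N up. That is the plate on the rim at close to its nominal height. I ease off slightly and open slowly.

>>> {"name": "step_arm", "arguments": {
  "plan": [
    [[0,0,-0.5,0,-0.13],[0,0,-0.5,0,-0.08],[0,0,-0.5,0,-0.03],[0,0,-0.5,0,0.03],[0,0,-0.5,0,0.09],[0,0,-0.5,0,0.15],[0,0,-0.5,0,0.22],[0,0,-0.5,0,0.3]]
  ]
}}

```text
t: 15.03
eef_pos: [562.6, 143.8, 153.7]
tcp_rot: [3.142, -0.0, -3.062]
ft_force: [0.5, -0.2, -0.6]
opening: 0.629
grip_force: 0.0
```

```bash
python3 f.py
python3 - <<'E'
from h import *
im=env.read_camera("scene"); cv2.imwrite("pics/s5.png",im)
cv2.imwrite("pics/s5c.png",cv2.resize(im[100:200,285:395],(550,500),interpolation=cv2.INTER_CUBIC))
E
```

```text
t 15.0333 [562.59 143.84 153.7 ] Fy -0.32 Fx 0.46 Fz -0.57 grip 0.0 gap 59.77669467153713 M [ 0.04 -0.06 -0.05]
```

View pics/s5c.png

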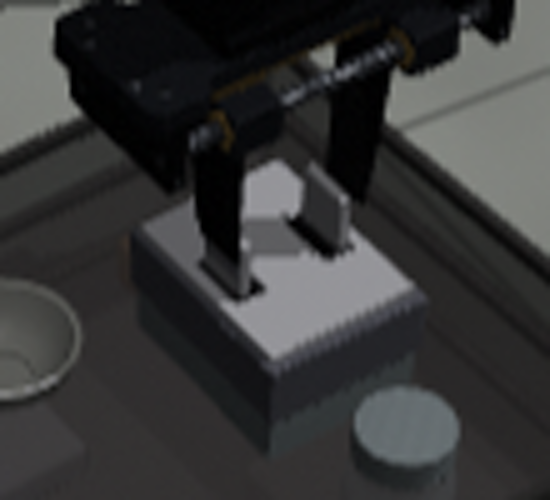

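The plate lies flush on the rim, with corners at about (135,235), (275,362) and (428,297), and the tabs look sprung out. I open fully, retreat straight up, then move sideways to clear the view.

>>> {"name": "step_arm", "arguments": {
  "plan": [
    [[0,0,0,0,0.5],[0,0,-8,0,0.6],[0,0,-25,0,0.7],[0,0,-50,0,0.8],[0,0,-85,0,0.8],[0,0,-120,0,0.8],[0,0,-120,0,0.8]]
  ]
}}

```text
t: 15.67
eef_pos: [564.6, 144.2, 281.0]
tcp_rot: [3.141, 0.01, -3.062]
ft_force: [0.0, -0.4, -0.6]
opening: 0.898
grip_force: 0.0
```

>>> {"name": "step_arm", "arguments": {
  "plan": [
    [[0,200,0,0,0.8],[0,200,0,0,0.8],[0,200,0,0,0.8],[0,200,0,0,0.8],[0,200,0,0,0.8],[0,200,0,0,0.8],[0,200,0,0,0.8],[0,200,0,0,0.8]]
  ]
}}

```text
t: 16.33
eef_pos: [546.7, 342.8, 273.9]
tcp_rot: [-3.141, -0.0, -3.062]
ft_force: [0.4, 0.6, -0.1]
opening: 0.9
grip_force: 0.0
```

```bash
python3 f.py
python3 - <<'E'
from h import *
im=env.read_camera("scene"); t=env.read_camera("top")
a=cv2.resize(im[110:200,300:390],(400,400),interpolation=cv2.INTER_CUBIC);b=cv2.resize(t[180:260,225:305],(400,400),interpolation=cv2.INTER_CUBIC)
cv2.imwrite("pics/end.png",np.hstack([a,b]))
hsv=cv2.cvtColor(t,cv2.COLOR_BGR2HSV);k=cv2.inRange(hsv,(0,0,140),(180,60,255)); m=np.zeros_like(k); m[185:257,230:292]=k[185:257,230:292]
print(rect("top",m,153)[0])
E
```

```text
t 16.3333 [546.67 342.79 273.92] Fy 0.47 Fx 0.54 Fz -0.09 grip 0.0 gap 85.4906570862199 M [ 0.05  0.01 -0.03]
((561.1981201171875, 146.818603515625), (100.25160217285156, 75.93121337890625), 4.497039794921875)
```

View pics/end.png

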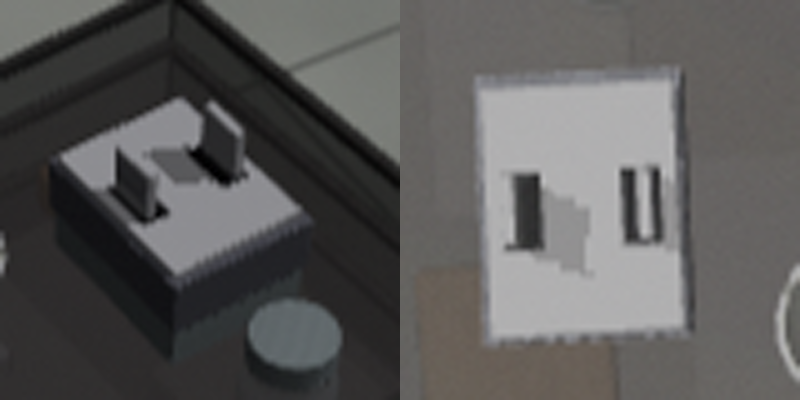

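Both views show the plate flush and centred on the rim. The tabs are about 51 mm apart centre to centre, their rest spacing, so both are sprung out, and the jar and dish are unmoved. I hand the job in.

```bash
python3 -c "
from cell import env
print(env.job_done())"
```

```text
the job is handed in; nothing more can be done
None
```

The cover is on the packed tin, flush on its rim with both tabs sprung out, and the job was handed in at about 16.5 s; the hand-in call returned no verdict.

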